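Lock the lid of a specimen case: line up the slotted disc, push the bolt home

TASK

Lock the lid of the yellow specimen case: with a fingertip, push the post on the slotted disc round until the slot lines up with the bolt, then push the bolt by its tail plate through the slot and the keeper beyond until it is fully home. Nothing is to be picked up: do not lift the bolt or draw it back out of its guides, and leave the bottles and the tube rack where they stand.

Things in the scene. Friction and masses are not known exactly. Their poses are not given: they have to be found in the camera images.
- case: Yellow specimen case with white lid, 260 long (x) x 170 wide (y) x 95 mm high; does not move. Origin: centre of its underside, z up. Its x axis is the way the bolt is pushed home. Along the lid's middle (y = 0) a flat grey bed, top at z = 99 mm, carries in order along x: bolt tail, two guide straps, disc, keeper. Only the dropper bottle also stands on the lid.
- guide (a point): Point on the bed between the two guide straps, case x = 23, y = 0, z = 99 mm. The straps bridge the bolt at case x = 2 to 18 and 28 to 44 mm; 26 mm wide over all, tops at z = 113.5 mm, passage 14 mm wide.
- keeper (a point): Centre of the keeper's opening on the bed, case x = 140, y = 0, z = 99 mm: an arch fixed to the case's end, x = 134 to 146 mm, opening 20 mm wide, top at z = 118 mm.
- disc (a joint): Angle (rad) of the dark slotted locking disc about its vertical axis at case x = 84, y = 0 mm; grows anticlockwise from above. The slot is in line with the bolt at 0 and equally at 3.14; starts between 0.6 and 2.54, may be turned either way, stops at -1.0 and 4.14. About 3 N at the post turns it; it stays where left. At 0 the post is on the case's +y side, at 3.14 on its -y side.
- disc_mid (a point): Centre of the disc's top face, z = 113 mm; turns with the disc: its x axis is along the slot, its y axis points to the post. Disc 68 mm in diameter, 14 mm high. One straight slot, 18 mm wide, open at the top and at both ends (mouths slightly flared), runs across the whole diameter.
- post_top (a point): Centre of the top of the disc's round finger post: 12 mm in diameter, 28 mm tall above the disc, 23 mm from the disc's axis at right angles to the slot; top at z = 141 mm.
- bolt: Loose steel bolt, 160 x 12 x 10 mm, 0.2 kg, on the bed, nose in the guide straps. Origin: underside of its tail end, x to the nose, z up. At the tail stands the tail plate, 40 wide (y) x 8 thick (x) x 33 mm high, rear face flush with the tail end, to be pushed from behind. Origin starts at case x = -130 to -118 mm; fully home, plate against the first strap, at -6 mm. Slides with 1 to 3 N.
- bolt_nose (a point): Middle of the bolt's nose end, 160 mm ahead of its origin, 5 mm above its underside; the last 13 mm taper to 5 mm wide. It enters the slot freely when that is within about 0.1 rad of its line; the disc blocks it when far off. Fully home it lies at case x = 154 mm, 8 mm out beyond the keeper.
- dropper: Small amber dropper bottle, 24 mm in diameter, 64 mm high, standing loose on the lid on the case's -y side. Origin: centre of its underside. Leave alone.
- jar: Specimen jar with white cap, 56 mm in diameter, 68 mm high, on the bench some way behind the bolt's tail. Origin: centre of its underside. Leave alone.
- rack: White rack with six capped tubes, 60 x 160 mm, 88 mm high, on the bench beyond the keeper. Origin: centre of its underside. Leave alone.
There are look-alikes about, which are no part of the job. Several things have the shape of the bolt; the one meant has the colours described above.

How it is judged (in metres and radians):
On the way, in this order (a step that is already met when the one before it is completed fails the run):
1. the disc's slot is turned in line with the bolt (within 0.2 rad) before the bolt's nose has passed the middle of the disc (angle between the x axis of disc_mid and the x axis of case, either way round below 0.2 rad and x of bolt_nose in the frame of case below 0.084 m), for 0.1 s.
2. the bolt's nose has come through the disc (x of bolt_nose in the frame of case above 0.12 m), for 0.1 s.
At the end, for the whole second after the job is handed in: The bolt lies at rest through disc and keeper, its nose within 5 mm of fully home, the slot in line with it (0.2 rad) (x of bolt_nose in the frame of case above 0.149 m and y of bolt_nose in the frame of case between -0.01 and 0.01 m and z of bolt_nose in the frame of case below 0.112 m and angle between the x axis of bolt and the x axis of case, either way round below 0.1 rad and angle between the x axis of disc_mid and the x axis of case, either way round below 0.2 rad and linear speed of bolt below 0.01 m/s); the robot touches nothing.
It fails at once if the bolt is lifted or tipped (z of bolt in the frame of case above 0.112 m or angle between bolt's own z axis and vertical above 0.2 rad).
It fails at once if the bolt is drawn back out of its guides (x of bolt_nose in the frame of case below 0.005 m).
It fails at once if a bottle or the tube rack is moved by more than 20 mm (distance of any of dropper, jar, rack from where it was at the start of the episode above 0.02 m).
It also fails if it takes over 51 s, if anything falls off the work surface, if the arm or the gripper's body presses on something with over 40 N, if the wrist force passes 120 N, or if a joint passes its speed limit or range.

ROBOT

A 6-joint arm with a two-finger parallel gripper is mounted at the origin on the work surface. World frame = base frame: x ahead of the robot, y to its left, z up, the work surface at z = 0. Lengths are in m, angles in degrees, forces in N, time in s.
With the tool pointing down it reaches from about 0.4 to 0.825 m from the base axis. Payload 7 kg.
Tool frame: the origin (TCP) lies on the mounting face of the last link; the fingertips stand 173 mm ahead of it and the grasp point (between the pads) lies 155 mm ahead of it; z points along the fingers, y is the direction in which the jaws open and shut (so a half turn about z gives the same grasp; the last joint's range is limited). The gripper opens to 85 mm and grips with 20 to 120 N. Pads are 22 mm wide; open, the fingers measure 114 mm over their backs; the gripper's body (76 mm by 85 mm) begins 54 mm behind the grasp point. The pads swing forward as they close: fully open they stand 13 mm farther back than shut.
Start: joints at [-48.868, 20.546, 0.682, 0, -70.136, -16.507], TCP at [0.281, -0.614, 0.405] pointing down, gripper open.
Joint ranges: [-176.03, 176.03], [-82.01, 121.73], [-58.28, 71.71], [-173.87, 95.51], [-174.79, -0.11], [-173.66, 173.66]. Speed limits (degrees/s): [136.94, 136.94, 172.46, 180, 180, 180].

INTERFACE

Orientations are given as a 3x3 rotation matrix whose columns are the frame's x, y, z axes.
In Python, from station import r, capture, camera_info, job gives the robot as it stands.
- The arm moves only by the tool apply_moves, never from a script. Its argument "plan" is a list of rows, each a list of 5 numbers: the finger opening in cm, from 0 to 8.54, then the shift along the tool's x, y, z in cm, then the turn about the tool's z in rad. In form: [[hand, dx, dy, dz, yaw], ...]. A call has 1 to 10 rows; each row is the pose to reach, as a shift and turn from the pose commanded when the call began, along the tool's axes at that moment; what a row does not reach only later rows make up. A row lasts 1/8 s, in which the tool goes at most 62.5 mm and 10.7 degrees, less where a joint would pass 70% of its speed; a pose out of reach is approached as far as the arm can. A call with a gripper value outside its range is refused whole. The fingers move at their own pace and stop on an object; "force" is the grip in N (left out, the last holds). Time passes only in rows, so rows that repeat a pose let the fingers close. It gives the time, the measured TCP pose, the force and the opening at its end, in the units of the state.
- r.get_state(): the state, without advancing time (a new reading comes with each control period).
- capture(name): name is "scene" or "top"; returns the picture (420x560x3 uint8, red, green, blue); there is no depth.
- camera_info(name): a dict with "vfov" (degrees; the focal length in pixels is half the picture's height over the tangent of half this angle, whatever the lens; pixels are square), "cx", "cy" (the principal point, pixels), "k1" (the pictures are not rectified: a ray, as slopes to the right and down, at radius r is drawn at 1 + k1 r^2 times it, then the intrinsics apply), "extrinsics" (4x4, takes a point from camera to world coordinates). Camera axes: x right, y up, looking along -z (the intrinsics and any distortion apply to the point x, -y, -z); pixel columns grow to the right and rows downward; lengths in m; the calibration is good to about 2 mm. A picture is of the moment at which its call begins. camera_info takes no time and is no camera call.
- job.close_job(): hands the job in, once; it reports no verdict.
The state is a dict: "clock": time; "joint_positions": joint angles; "qd": joint speeds; "effort": joint torques, N m; "tcp_pos": TCP position; "orientation": TCP orientation; "contact_force": force on the tool from outside, world axes, zero at the start; "wrist_torque": the same for the moment, N m; "gripper_width": finger opening in m.
Only numpy, scipy, OpenCV 4.12 (cv2) and the standard library are available. Lean on these libraries where they do the work, as an engineer would, in place of code of your own. Each camera call takes 0.05 s, during which the arm holds its last target.

## Working session

There is one attempt and no reset: what is moved stays moved. The work goes in short steps, Python scripts to look and compute and a tool call to move; the robot and the scene stay as the last step left them, time stands still between calls to the robot, and variables do not carry over. Pictures are saved under pics/ and viewed, and the job is handed in when it is done.

Besides the shell and the picture viewer there is one more tool, called after ">>>" in YAML: its name, and indented under it one key for each argument. apply_moves: Moves the arm, as the interface text tells. Its arguments: {"type":"object","properties":{"plan":{"type":"array"},"force":{"type":"number"}},"required":["plan"]}

```bash
mkdir -p pics; ls; python3 - <<'E'
from station import r,capture,camera_info
import cv2
for n in("scene","top"):
    cv2.imwrite(f"pics/{n}0.png",cv2.cvtColor(capture(n),cv2.COLOR_RGB2BGR)); print(n,camera_info(n))
print(r.get_state())
E
```

```text
pics
scene {'vfov': 55.172234711815406, 'cx': 285.9563883525069, 'cy': 206.60206150423014, 'k1': -0.07093493614053496, 'extrinsics': array([[ 0.2524684 , -0.76383164,  0.59398732,  1.06151783],
       [ 0.96759009,  0.20272008, -0.15057882, -0.156659  ],
       [-0.00539629,  0.61275264,  0.79025634,  0.77648683],
       [ 0.        ,  0.        ,  0.        ,  1.        ]])}
top {'vfov': 51.456799397644154, 'cx': 275.30060709406166, 'cy': 215.04984003284696, 'k1': -0.06528657128129776, 'extrinsics': array([[-2.75331077e-02,  9.95066873e-01, -9.53092156e-02,
         4.88231772e-01],
       [-9.99616922e-01, -2.76762996e-02, -1.80554364e-04,
        -3.09036435e-02],
       [-2.81747007e-03,  9.52677335e-02,  9.95447699e-01,
         1.16865946e+00],
       [ 0.00000000e+00,  0.00000000e+00,  0.00000000e+00,
         1.00000000e+00]])}
{'clock': 0.1, 'joint_positions': array([-4.88670777e+01,  2.05877867e+01,  6.37742906e-01, -1.77038649e-02,
       -7.01350581e+01, -1.65055772e+01]), 'qd': array([ 0.01935267, -0.10866283,  0.06431751,  0.08510517, -0.06171111,
       -0.11556732]), 'effort': array([-2.30731486e-03, -5.84763873e+01,  2.94105542e+01,  6.95451021e+00,
       -3.19987405e-03,  2.22567650e-05]), 'tcp_pos': array([ 0.28119144, -0.61344822,  0.4038424 ]), 'orientation': array([[-9.09081115e-01, -4.16618473e-01, -7.58158042e-04],
       [-4.16619138e-01,  9.09080182e-01,  1.30986262e-03],
       [ 1.43513488e-04,  1.50663452e-03, -9.99998855e-01]]), 'contact_force': array([0.30940499, 0.03754379, 0.44459921]), 'wrist_torque': array([0.0392097 , 0.01316957, 0.00475813]), 'gripper_width': 0.08546156572663488}
```

View pics/scene0.png

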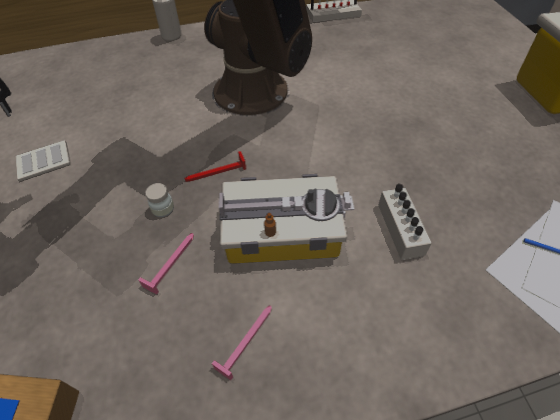

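View pics/top0.png

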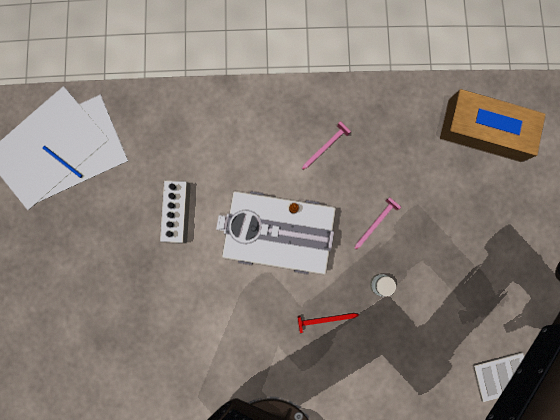

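The case is at about (280,232) in the top view and its x axis points left, roughly world +y. The bolt's tail is at (331,240), the disc at (245,227), the jar at (384,285) and the rack at (174,211). I'll zoom in next.

```bash
python3 - <<'E'
import cv2
a=cv2.imread("pics/top0.png")[180:285,205:350]; cv2.imwrite("pics/top0z.png",cv2.resize(a,None,fx=5.4,fy=5.4,interpolation=cv2.INTER_CUBIC))
a=cv2.imread("pics/scene0.png")[165:275,205:365]; cv2.imwrite("pics/scene0z.png",cv2.resize(a,None,fx=5,fy=5,interpolation=cv2.INTER_CUBIC))
E
```

```text
(no output)
```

View pics/top0z.png

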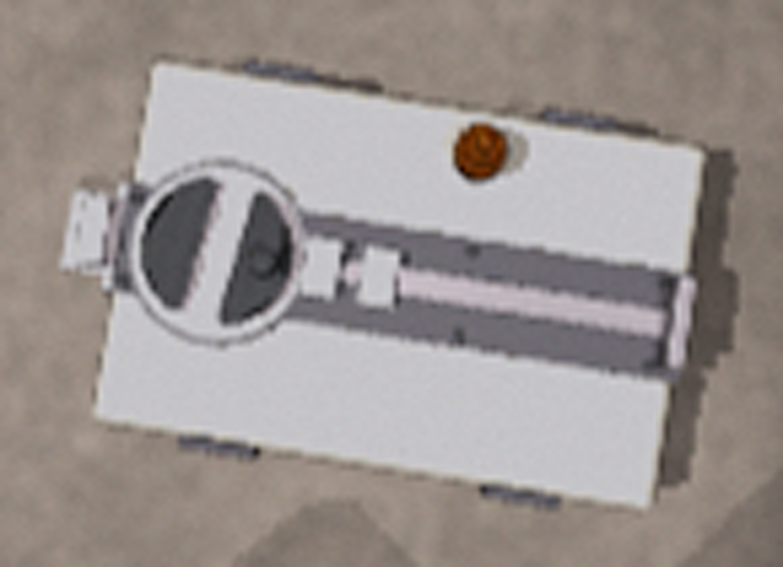

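View pics/scene0z.png

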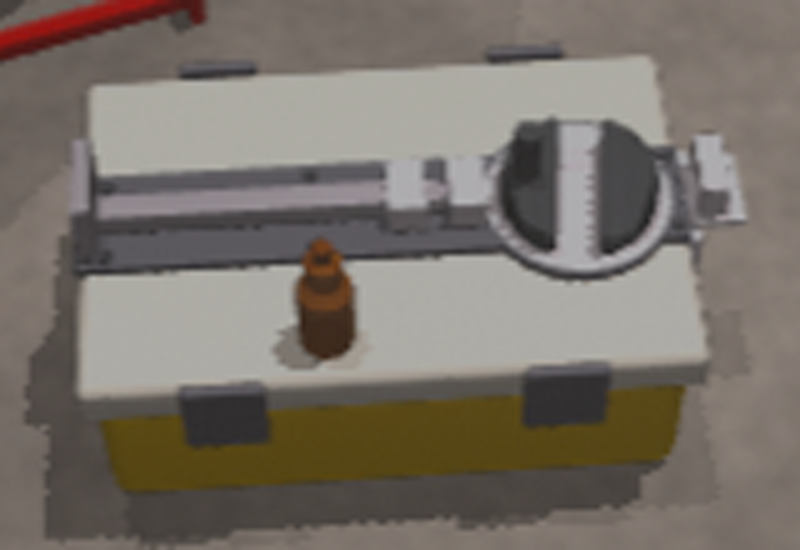

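```bash
cat > h.py <<'E'
import numpy as np, cv2
from station import camera_info
def K(n):
    c=camera_info(n); f=210/np.tan(np.radians(c['vfov']/2)); return c,f
def ray(n,u,v):
    c,f=K(n); M=np.array([[f,0,c['cx']],[0,f,c['cy']],[0,0,1]])
    p=cv2.undistortPoints(np.array([[[u,v]]],float),M,np.array([c['k1'],0,0,0]))[0,0]
    E=c['extrinsics']; d=E[:3,:3]@np.array([p[0],-p[1],-1]); return E[:3,3],d
def onz(n,u,v,z):
    o,d=ray(n,u,v); return (o+d*(z-o[2])/d[2])
def proj(n,P):
    c,f=K(n); E=c['extrinsics']; q=E[:3,:3].T@(np.array(P)-E[:3,3]); x,y=q[0]/-q[2],-q[1]/-q[2]; s=1+c['k1']*(x*x+y*y)
    return np.array([c['cx']+f*x*s,c['cy']+f*y*s])
E
python3 - <<'E'
from h import *
Z=lambda p:(p[0]/5.4+205-.4,p[1]/5.4+180-.4)
S=lambda p:(p[0]/5+205-.4,p[1]/5+165-.4)
# mf=-y front ; order: (+x,-y),(-x,-y),(-x,+y),(+x,+y)
T=[onz("top",*Z(p),.095) for p in [(155,62),(703,148),(652,508),(97,415)]]
C=[onz("scene",*S(p),.095) for p in [(706,358),(80,398),(90,87),(652,57)]]
for L in(T,C):
    L=np.array(L); print(L.round(4).tolist()); c=L.mean(0); x=(L[0]+L[3]-L[1]-L[2])/2; y=(L[2]+L[3]-L[0]-L[1])/2
    print("c",c.round(4),"len",np.linalg.norm(x),np.linalg.norm(y),"yaw",np.degrees(np.arctan2(x[1],x[0])),np.degrees(np.arctan2(y[1],y[0]))-90)
    def w(a,b,z,c=c,x=x):
        e=x[:2]/np.hypot(*x[:2]); return np.r_[c[:2]+a*e+b*np.array([-e[1],e[0]]),z]
    for nm,p in dict(disc=onz("top",*Z((218,250)),.113),postT=onz("top",*Z((268,255)),.141),
      plateTop=onz("top",*Z((682,322)),.132),plateS=onz("scene",*S((80,160)),.132),postS=onz("scene",*S((528,135)),.141),drop=onz("top",*Z((480,150)),.159),keep=onz("top",*Z((85,230)),.118)).items():
        e=x[:2]/np.hypot(*x[:2]); d=p[:2]-c[:2]; print(nm,p.round(4),"case",(d@e).round(4),(d@np.array([-e[1],e[0]])).round(4))
E
```

```text
[[0.6539, 0.0722, 0.095], [0.607, -0.1788, 0.095], [0.4435, -0.1492, 0.095], [0.4925, 0.1016, 0.095]]
c [ 0.5492 -0.0385  0.095 ] len 0.25545466557502916 0.16508979613300007 yaw 79.18562823382833 79.69235280962982
disc [0.5649 0.0437 0.113 ] case 0.0837 0.0
postT [0.5601 0.0198 0.141 ] case 0.0594 0.0003
plateTop [ 0.526  -0.1613  0.132 ] case -0.125 -0.0003
plateS [ 0.5169 -0.1583  0.132 ] case -0.1237 0.0093
postS [0.5588 0.0226 0.141 ] case 0.0618 0.002
drop [ 0.6017 -0.0736  0.159 ] case -0.0246 -0.0581
keep [0.5752 0.1028 0.118 ] case 0.1437 0.001
[[0.6541, 0.0715, 0.095], [0.608, -0.1777, 0.095], [0.4445, -0.1474, 0.095], [0.4925, 0.1037, 0.095]]
c [ 0.5498 -0.0375  0.095 ] len 0.25453360040172074 0.16554460489281983 yaw 79.3513159302898 79.12687002088668
disc [0.5649 0.0437 0.113 ] case 0.0826 0.0001
postT [0.5601 0.0198 0.141 ] case 0.0582 0.0005
plateTop [ 0.526  -0.1613  0.132 ] case -0.1261 0.0004
plateS [ 0.5169 -0.1583  0.132 ] case -0.1248 0.01
postS [0.5588 0.0226 0.141 ] case 0.0607 0.0022
drop [ 0.6017 -0.0736  0.159 ] case -0.0259 -0.0577
keep [0.5752 0.1028 0.118 ] case 0.1426 0.001
```

```bash
cat >> h.py <<'E'
from station import r
C0=np.array([.5495,-.038]); YAW=79.3
ex=np.array([np.cos(np.radians(YAW)),np.sin(np.radians(YAW))]); ey=np.array([-ex[1],ex[0]])
def W(a,b): return C0+a*ex+b*ey
def incase(p): d=np.asarray(p)[:2]-C0; return d@ex,d@ey
def rows(targets):
    """targets: (case x, case y, tip z, tool x yaw deg) -> dx dy dz cm, yaw rad"""
    s=r.get_state(); R=s['orientation']; y0=np.degrees(np.arctan2(R[1,0],R[0,0]))
    for a,b,z,y in targets:
        d=R.T@(np.r_[W(a,b),z+.173]-s['tcp_pos'])*100
        print(d.round(2),round(-np.radians((y-y0+180)%360-180),3))
def st():
    s=r.get_state(); R=s['orientation']; print(s['clock'],'case',np.round(incase(s['tcp_pos']),4),'tip z',s['tcp_pos'][2]-.173,'yaw',np.degrees(np.arctan2(R[1,0],R[0,0])),'F',s['contact_force'].round(1), 'Fcase',s['contact_force'][:2]@ex,s['contact_force'][:2]@ey,s['joint_positions'].round(1))
E
python3 -c "
from h import *
st();rows([(.061,-.032,.232,-10.7),(.061,-.032,.123,-10.7)])"
```

```text
0.1 case [-0.6153  0.1568] tip z 0.23084240242668835 yaw -155.37867694249618 F [0.3 0.  0.4] Fcase 0.09433718136080106 -0.2970546771625785 [-48.9  20.6   0.6  -0.  -70.1 -16.5]
[-54.5   44.26  -0.06] -2.525
[-54.5   44.25  10.84] -2.525
```

>>> apply_moves:
  plan:
    - [0,-5.4,4.4,0,-0.18]
    - [0,-10.9,8.8,0,-0.36]
    - [0,-16.3,13.3,0,-0.54]
    - [0,-21.8,17.7,0,-0.72]
    - [0,-27.2,22.1,0,-0.9]
    - [0,-32.7,26.5,0,-1.08]
    - [0,-38.1,31,0,-1.26]
    - [0,-43.6,35.4,0,-1.44]
    - [0,-49,39.8,0,-1.62]
    - [0,-54.5,44.2,0,-1.8]

```text
clock: 1.35
tcp_pos: [0.5587, -0.0513, 0.4047]
orientation: [[0.617, -0.787, -0.0], [-0.787, -0.617, 0.0], [-0.0, -0.0, -1.0]]
contact_force: [0.9, -1.0, -0.1]
gripper_width: -0.0002
```

```bash
python3 -c "
from h import *
st();rows([(.061,-.036,.232,-10.7),(.061,-.036,.123,-10.7)])"
```

```text
1.35 case [-0.0114 -0.0115] tip z 0.23169873416285208 yaw -51.88675989914343 F [ 0.9 -1.  -0.1] Fcase -0.8254876293682621 -1.1224990601392553 [ 14.7   9.9 -13.9  -0.  -66.2  23.4]
[-2.92 -7.06 -0.03] -0.719
[-2.92 -7.06 10.87] -0.719
```

>>> apply_moves:
  plan:
    - [0,0,0,0,-0.18]
    - [0,0,0,0,-0.36]
    - [0,0,0,0,-0.54]
    - [0,0,0,0,-0.72]
    - [0,0,0,0,-0.72]

```text
clock: 1.98
tcp_pos: [0.5581, -0.0533, 0.4044]
orientation: [[0.981, -0.192, -0.001], [-0.192, -0.981, 0.0], [-0.001, 0.0, -1.0]]
contact_force: [-0.2, -0.3, 0.4]
gripper_width: 0.0
```

```bash
python3 -c "
from h import *
st();rows([(.061,-.034,.232,-10.7),(.061,-.034,.123,-10.7)])"
```

```text
1.975 case [-0.0134 -0.0113] tip z 0.23138615139704366 yaw -11.060957364018462 F [-0.2 -0.3  0.4] Fcase -0.3099374609094853 0.17361498700817926 [ 14.5   9.8 -14.   -0.  -66.2  64.4]
[ 2.22 -7.46 -0.06] -0.006
[ 2.23 -7.46 10.84] -0.006
```

>>> apply_moves:
  plan:
    - [0,1.1,-3.7,0,0]
    - [0,2.2,-7.5,0,0]
    - [0,2.2,-7.5,4,0]
    - [0,2.2,-7.5,8,0]
    - [0,2.2,-7.5,10.8,0]
    - [0,2.2,-7.5,10.8,0]
    - [0,2.2,-7.5,10.8,0]

```text
clock: 2.85
tcp_pos: [0.5947, 0.0161, 0.2978]
orientation: [[0.981, -0.192, 0.001], [-0.192, -0.981, -0.0], [0.001, -0.0, -1.0]]
contact_force: [0.6, 0.8, 0.5]
gripper_width: 0.0001
```

```bash
python3 - <<'E'
from h import *
from station import capture
st()
P=lambda f:(.084+.023*np.cos(f)-.017*np.sin(f), .023*np.sin(f)+.017*np.cos(f))
def tg(deg): f=np.radians(deg); a,b=P(f); return (a,b,.123,79.3+180-(90-deg)*-1*-1*1 -0 if 0 else -100.7+(deg-90))
print([tg(d) for d in (180,90)])
rows([tg(d) for d in range(180,89,-10)])
im=capture("scene")[:,:,::-1]; cv2.imwrite("pics/s1.png",cv2.resize(im[120:280,180:400],None,fx=3.5,fy=3.5,interpolation=cv2.INTER_CUBIC))
E
```

```text
2.85 case [ 0.0616 -0.0344] tip z 0.12483388105766863 yaw -11.082955470065583 F [0.6 0.8 0.5] Fcase 0.9398441659205695 -0.4683620759926864 [ 20.4  18.2 -17.8   0.  -53.9  58.5]
[(np.float64(0.061000000000000006), np.float64(-0.016999999999999998), 0.123, -10.700000000000003), (np.float64(0.067), np.float64(0.023), 0.123, -100.7)]
[-1.74  0.07  0.18] -0.007
[-2.16  0.33  0.18] 0.168
[-2.62  0.52  0.18] 0.342
[-3.11  0.62  0.18] 0.517
[-3.61  0.64  0.18] 0.691
[-4.1   0.57  0.18] 0.866
[-4.58  0.41  0.18] 1.041
[-5.02  0.18  0.18] 1.215
[-5.41 -0.13  0.18] 1.39
[-5.74 -0.5   0.18] 1.564
```

View pics/s1.png

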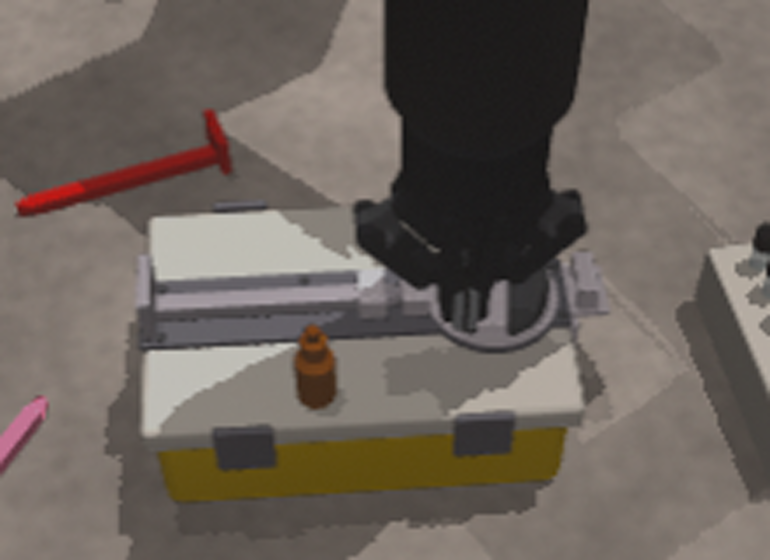

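The closed fingertips stand beside the post on the case's -y side, at about (465,310) in the zoom. Next I push along the arc and stop short of alignment.

>>> apply_moves:
  plan:
    - [0,-1.7,0.1,0.1,0]
    - [0,-2.15,0.3,0.1,0.17]
    - [0,-2.6,0.5,0.1,0.34]
    - [0,-3.1,0.6,0.1,0.52]
    - [0,-3.6,0.65,0.1,0.69]
    - [0,-4.1,0.55,0.1,0.87]
    - [0,-4.6,0.4,0.1,1.04]
    - [0,-5.0,0.2,0.1,1.21]
    - [0,-5.0,0.2,0.1,1.21]

```text
clock: 4.03
tcp_pos: [0.5444, 0.023, 0.2973]
orientation: [[0.167, -0.986, 0.001], [-0.986, -0.167, -0.0], [0.001, -0.001, -1.0]]
contact_force: [-2.5, -4.6, 2.2]
gripper_width: -0.0003
```

```bash
python3 - <<'E'
from h import *
from station import capture
st()
P=lambda f:(.084+.023*np.cos(f)-.017*np.sin(f), .023*np.sin(f)+.017*np.cos(f))
def tg(deg): f=np.radians(deg); a,b=P(f); return (a,b,.123,-100.7+(deg-90))
rows([tg(d) for d in (110,105,100,95,90)])
for n in("scene","top"):
  im=capture(n)[:,:,::-1]; im=im[150:260,260:380] if n=="scene" else im[180:280,205:325]
  cv2.imwrite(f"pics/{n}2.png",cv2.resize(im,None,fx=5,fy=5,interpolation=cv2.INTER_CUBIC))
E
```

```text
4.025 case [0.059  0.0163] tip z 0.12431852125411341 yaw -80.41250033798975 F [-2.5 -4.6  2.2] Fcase -4.976728754164024 1.5559470113278309 [ 23.1  13.9 -24.1   0.1 -51.9 -13.5]
[-0.09 -0.09  0.13] 0.005
[-0.29  0.05  0.13] 0.092
[-0.51  0.17  0.13] 0.18
[-0.74  0.27  0.13] 0.267
[-0.98  0.35  0.13] 0.354
```

View pics/scene2.png

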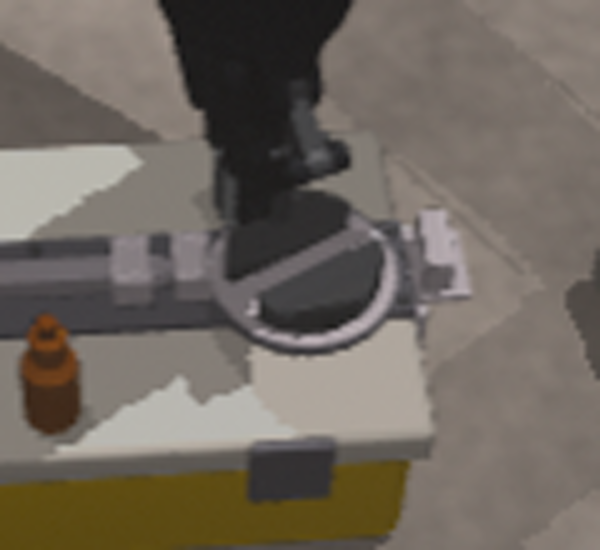

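View pics/top2.png

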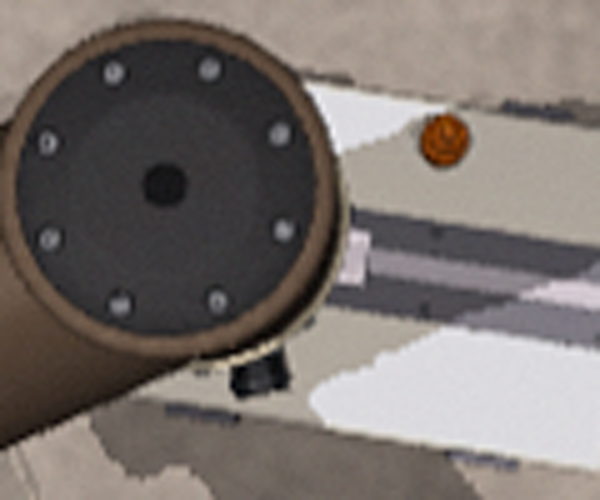

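The disc is turning with the finger. The slot runs from about (230,290) to (365,235) in the scene zoom, so roughly 25° remain. I'll go on to the end of the arc.

>>> apply_moves:
  plan:
    - [0,-0.3,0.05,0.1,0.09]
    - [0,-0.5,0.15,0.1,0.18]
    - [0,-0.75,0.25,0.1,0.27]
    - [0,-0.95,0.35,0.1,0.35]
    - [0,-0.95,0.35,0.1,0.35]

```text
clock: 4.75
tcp_pos: [0.5397, 0.0324, 0.2953]
orientation: [[-0.178, -0.984, 0.001], [-0.984, 0.178, 0.0], [-0.0, -0.001, -1.0]]
contact_force: [-2.3, -2.8, 1.9]
gripper_width: 0.0001
```

```bash
cat > m.py <<'E'
import sys
from h import *
from station import capture
st()
n="scene";k=sys.argv[1]
im=capture(n)[:,:,::-1].copy(); cv2.imwrite(f"pics/{n}{k}_full.png",im)
cv2.imwrite(f"pics/{n}{k}.png",cv2.resize(im[165:245,280:380],None,fx=7,fy=7,interpolation=cv2.INTER_CUBIC))
E
python3 m.py 3
```

```text
4.75 case [0.0674 0.0227] tip z 0.12227659303587007 yaw -100.2601212463152 F [-2.3 -2.8  1.9] Fcase -3.191977813110311 1.7445805420307698 [ 24.2  13.7 -24.8   0.  -51.5 -34.5]
```

View pics/scene3.png

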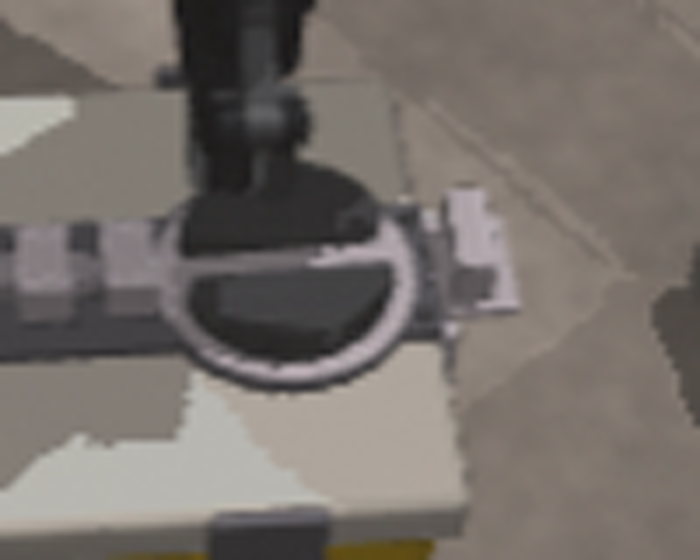

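```bash
python3 - <<'E'
from h import *
S=lambda p:(p[0]/7+280-.43,p[1]/7+165-.43)
for a,b,z in [((195,277),(390,262),.113),((182,255),(378,238),.113)]:
    A,B=[onz("scene",*S(p),z) for p in(a,b)]; print(incase(A),incase(B),np.degrees(np.arctan2(*(B-A)[1::-1]))-YAW)
E
```

```text
(np.float64(0.05548764073676037), np.float64(-0.008394880090054005)) (np.float64(0.11465894296028555), np.float64(-0.006941001893906341)) 1.4075121564580115
(np.float64(0.052429914273614826), np.float64(0.00028695380194824956)) (np.float64(0.11236035988346374), np.float64(0.002540296462485986)) 2.1532667518783626
```

The slot is in line to about 2° (0.03 rad). Next the finger backs off, lifts, and goes round behind the tail plate.

```bash
python3 -c "
from h import *
rows([(.055,.0227,.122,-100.7),(.055,.0227,.165,-100.7),(-.158,0,.165,-100.7),(-.158,0,.107,-100.7)])
print(incase(onz('top',384,283,.068)))"
```

```text
[1.24 0.02 0.02] 0.009
[ 1.24  0.02 -4.28] 0.009
[22.56 -2.07 -4.29] 0.009
[22.56 -2.07  1.51] 0.009
(np.float64(-0.28147069272455505), np.float64(0.08410543222499768))
```

>>> apply_moves:
  plan:
    - [0,1.2,0,0,0]
    - [0,1.2,0,-4.5,0]
    - [0,1.2,0,-4.5,0]
    - [0,6,-0.5,-4.5,0.01]
    - [0,11.5,-1,-4.5,0.01]
    - [0,17,-1.5,-4.5,0.01]
    - [0,22.6,-2.1,-4.5,0.01]
    - [0,22.6,-2.1,-4.5,0.01]
    - [0,22.6,-2.1,-4.5,0.01]

```text
clock: 5.92
tcp_pos: [0.5195, -0.1941, 0.3392]
orientation: [[-0.191, -0.982, -0.0], [-0.982, 0.191, 0.0], [-0.0, 0.0, -1.0]]
contact_force: [0.8, 0.1, -0.1]
gripper_width: -0.0003
```

```bash
python3 m.py 4; python3 - <<'E'
from h import *
im=cv2.imread("pics/scene4_full.png"); cv2.imwrite("pics/scene4w.png",cv2.resize(im[110:280,180:380],None,fx=3.5,fy=3.5,interpolation=cv2.INTER_CUBIC))
rows([(-.158,0,.107,-100.7)])
E
```

```text
5.925 case [-0.1589  0.0005] tip z 0.16621391105356648 yaw -100.98512369246635 F [ 0.8  0.1 -0.1] Fcase 0.2076447882347348 -0.825290564988133 [ -0.3  12.3 -19.9  -0.  -57.8 -10.7]
[-0.02 -0.05  5.94] -0.004
```

View pics/scene4.png

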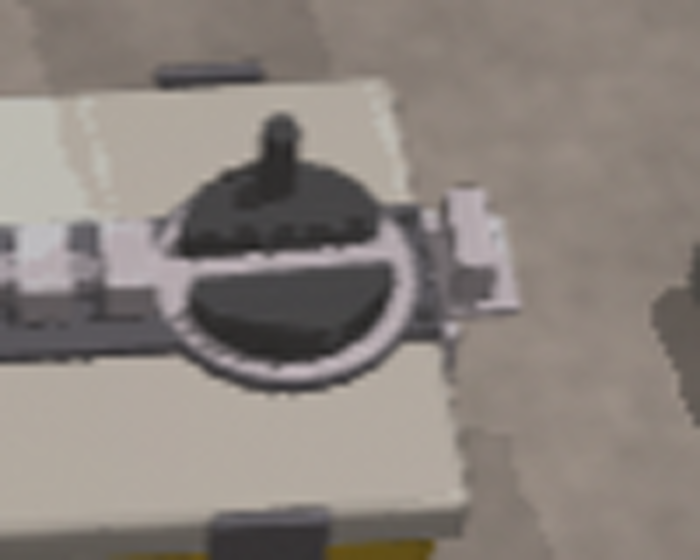

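View pics/scene4w.png

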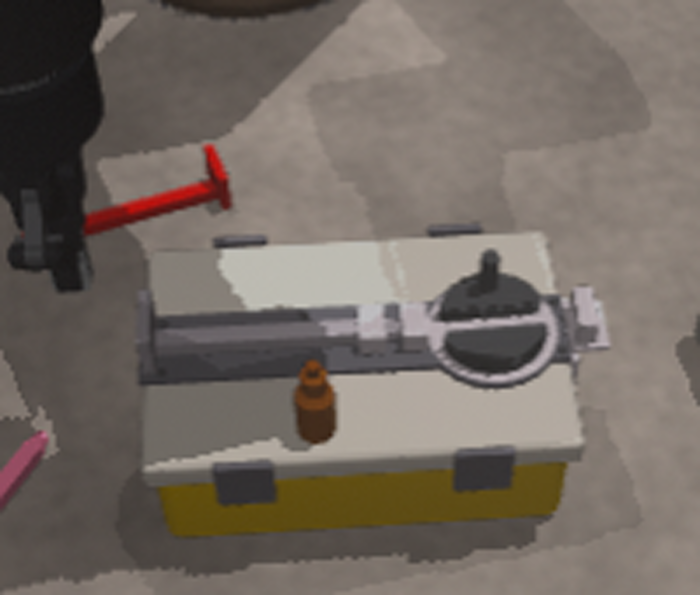

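The slot is in line and the post stands at (283,118) on the +y side. The finger is behind the plate, so I lower it and begin to push.

>>> apply_moves:
  plan:
    - [0,0,-0.05,3,0]
    - [0,0,-0.05,5.9,0]
    - [0,0,-0.05,5.9,0]
    - [0,-0.8,-0.05,5.9,0]
    - [0,-1.6,-0.05,5.9,0]
    - [0,-2.2,-0.05,5.9,0]
    - [0,-2.8,-0.05,5.9,0]
    - [0,-3.4,-0.05,5.9,0]
    - [0,-4,-0.05,5.9,0]
    - [0,-4,-0.05,5.9,0]

```text
clock: 7.22
tcp_pos: [0.5277, -0.154, 0.2805]
orientation: [[-0.19, -0.982, -0.0], [-0.982, 0.19, 0.0], [-0.0, 0.0, -1.0]]
contact_force: [-0.3, 0.5, -0.8]
gripper_width: 0.0001
```

```bash
python3 m.py 5; python3 - <<'E'
from h import *
im=cv2.imread("pics/scene5_full.png"); cv2.imwrite("pics/scene5w.png",cv2.resize(im[140:270,190:380],None,fx=4,fy=4,interpolation=cv2.INTER_CUBIC))
rows([(-.03,0,.107,-100.7),(-.017,0,.107,-100.7)])
E
```

```text
7.225 case [-1.18e-01 -1.00e-04] tip z 0.10748953801211042 yaw -100.92775937021781 F [-0.3  0.5 -0.8] Fcase 0.47982979752880595 0.3738881859856604 [  4.1  15.5 -24.6  -0.  -50.  -15.1]
[-8.82  0.05  0.05] -0.004
[-10.12   0.05   0.05] -0.004
```

View pics/scene5w.png

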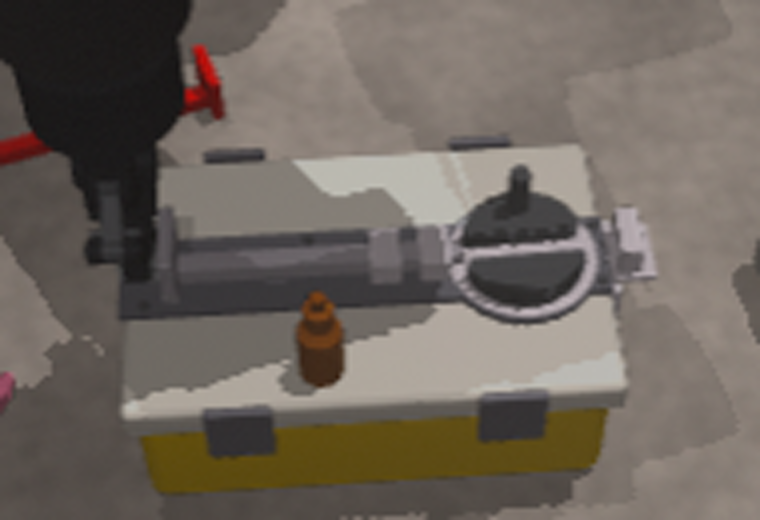

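The bolt is sliding straight, with its plate at (168,255) in the zoom. I continue in moderate steps.

>>> apply_moves:
  plan:
    - [0,-0.6,0,0,0]
    - [0,-1.2,0,0,0]
    - [0,-1.8,0,0,0]
    - [0,-2.4,0,0,0]
    - [0,-3,0,0,0]
    - [0,-3.6,0,0,0]

```text
clock: 8.02
tcp_pos: [0.5346, -0.1187, 0.2807]
orientation: [[-0.19, -0.982, 0.0], [-0.982, 0.19, -0.0], [0.0, -0.0, -1.0]]
contact_force: [-0.0, -0.9, -0.4]
gripper_width: 0.0005
```

```bash
python3 m.py 6; python3 - <<'E'
from h import *
im=cv2.imread("pics/scene6_full.png"); cv2.imwrite("pics/scene6w.png",cv2.resize(im[140:270,190:380],None,fx=4,fy=4,interpolation=cv2.INTER_CUBIC))
E
```

```text
8.025 case [-0.0821 -0.0004] tip z 0.10771170008516501 yaw -100.93574003175858 F [-0.  -0.9 -0.4] Fcase -0.8843077424073813 -0.12511123777563937 [  8.   15.3 -24.8   0.  -49.9 -18.9]
```

View pics/scene6w.png

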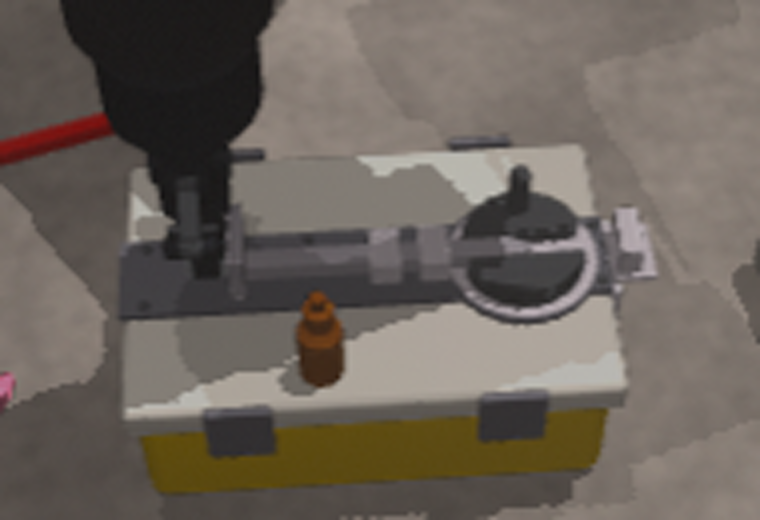

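The nose is inside the slot at (500,245) and the force is small. I continue.

>>> apply_moves:
  plan:
    - [0,-0.6,0,0,0]
    - [0,-1.2,0,0,0]
    - [0,-1.8,0,0,0]
    - [0,-2.4,0,0,0]
    - [0,-3,0,0,0]
    - [0,-3.6,0,0,0]
    - [0,-4.2,0,0,0]
    - [0,-4.8,0,0,0]
    - [0,-5.4,0,0,0]
    - [0,-5.8,0,0,0]

```text
clock: 9.32
tcp_pos: [0.5456, -0.0618, 0.2807]
orientation: [[-0.19, -0.982, 0.0], [-0.982, 0.19, -0.0], [0.0, -0.0, -1.0]]
contact_force: [-0.6, -2.1, 0.9]
gripper_width: -0.0004
```

```bash
python3 m.py 7; python3 - <<'E'
from h import *
im=cv2.imread("pics/scene7_full.png"); cv2.imwrite("pics/scene7w.png",cv2.resize(im[140:270,190:380],None,fx=4,fy=4,interpolation=cv2.INTER_CUBIC))
E
```

```text
9.325 case [-0.0241 -0.0006] tip z 0.10774663816068125 yaw -100.9323035386321 F [-0.6 -2.1  0.9] Fcase -2.144002915445279 0.21542819328581683 [ 14.   15.4 -24.7   0.  -50.  -24.9]
```

View pics/scene7w.png

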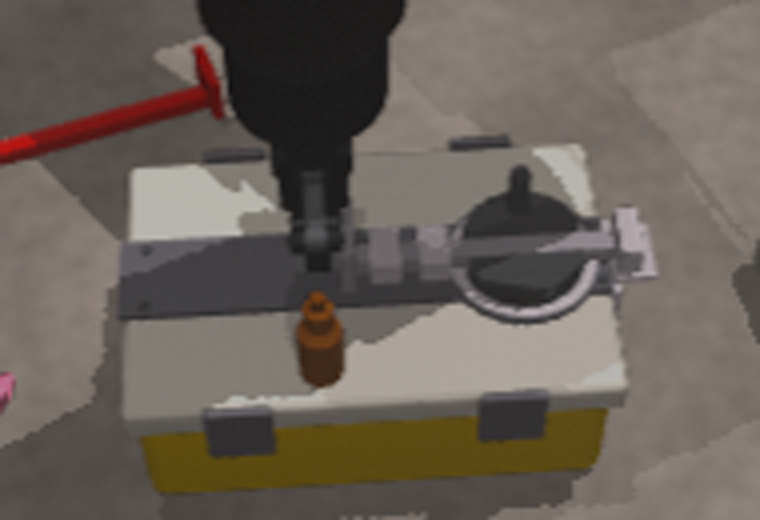

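The nose is in the keeper at about (635,243) and the plate is close to the first strap. I finish in 2 mm steps and watch the force.

>>> apply_moves:
  plan:
    - [0,-0.2,0,0,0]
    - [0,-0.4,0,0,0]
    - [0,-0.5,0,0,0]
    - [0,-0.5,0,0,0]

```text
clock: 9.88
tcp_pos: [0.5465, -0.0572, 0.2807]
orientation: [[-0.19, -0.982, 0.0], [-0.982, 0.19, 0.0], [-0.0, -0.0, -1.0]]
contact_force: [-0.3, -1.2, 1.2]
gripper_width: 0.0001
```

>>> apply_moves:
  plan:
    - [0,-0.1,0,0,0]
    - [0,-0.2,0,0,0]
    - [0,-0.2,0,0,0]

```text
clock: 10.25
tcp_pos: [0.5469, -0.0552, 0.2807]
orientation: [[-0.19, -0.982, -0.0], [-0.982, 0.19, 0.0], [-0.0, 0.0, -1.0]]
contact_force: [0.3, 0.2, 0.7]
gripper_width: 0.0003
```

>>> apply_moves:
  plan:
    - [0,-0.1,0,0,0]
    - [0,-0.2,0,0,0]
    - [0,-0.2,0,0,0]

```text
clock: 10.62
tcp_pos: [0.5472, -0.0537, 0.2807]
orientation: [[-0.19, -0.982, -0.0], [-0.982, 0.19, -0.001], [0.001, 0.0, -1.0]]
contact_force: [0.6, -4.2, 0.2]
gripper_width: -0.0004
```

```bash
python3 m.py 8; python3 - <<'E'
from h import *
im=cv2.imread("pics/scene8_full.png"); cv2.imwrite("pics/scene8w.png",cv2.resize(im[180:225,255:365],None,fx=7,fy=7,interpolation=cv2.INTER_CUBIC))
E
```

```text
10.625 case [-0.0158 -0.0006] tip z 0.10766489060518264 yaw -100.94313228053936 F [ 0.6 -4.2  0.2] Fcase -3.982090275160169 -1.343632948827675 [ 14.8  15.5 -24.6   0.  -50.  -25.8]
```

View pics/scene8w.png

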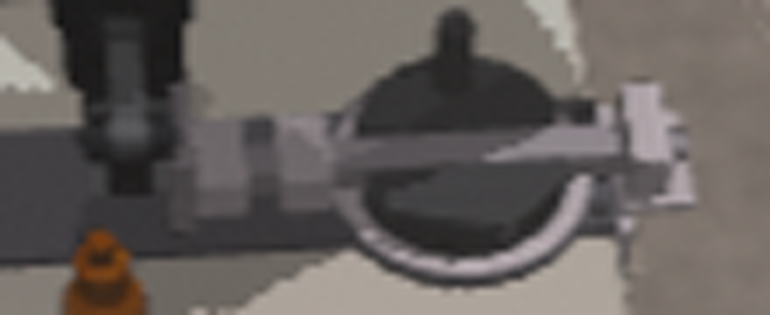

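>>> apply_moves:
  plan:
    - [0,-0.1,0,0,0]
    - [0,-0.2,0,0,0]
    - [0,-0.2,0,0,0]

```text
clock: 11.05
tcp_pos: [0.5473, -0.0531, 0.2807]
orientation: [[-0.19, -0.982, -0.002], [-0.982, 0.19, -0.003], [0.003, 0.001, -1.0]]
contact_force: [1.9, -15.8, -0.6]
gripper_width: -0.0002
```

The bolt stalled with 16 N on the finger, so the plate is on the strap. The finger position agrees with fully home. I back off and check.

>>> apply_moves:
  plan:
    - [0,1,0,0,0]
    - [0,2,0,0,0]
    - [0,3,0,0,0]
    - [0,3,0,-4,0]
    - [0,3,0,-9,0]
    - [0,8,0,-12,0]
    - [0,14,0,-12,0]
    - [0,20,0,-12,0]
    - [0,20,0,-12,0]

```text
clock: 12.18
tcp_pos: [0.5084, -0.2512, 0.4005]
orientation: [[-0.195, -0.981, -0.0], [-0.981, 0.195, 0.0], [-0.0, 0.0, -1.0]]
contact_force: [0.1, 0.9, -0.2]
gripper_width: -0.0004
```

```bash
python3 m.py 9; python3 - <<'E'
from h import *
from station import capture
im=cv2.imread("pics/scene9_full.png"); cv2.imwrite("pics/scene9w.png",cv2.resize(im[160:260,210:370],None,fx=5,fy=5,interpolation=cv2.INTER_CUBIC))
im=capture("top")[:,:,::-1]; cv2.imwrite("pics/top9.png",im); cv2.imwrite("pics/top9z.png",cv2.resize(im[180:285,205:350],None,fx=5.4,fy=5.4,interpolation=cv2.INTER_CUBIC))
E
```

```text
12.175 case [-0.2171  0.0008] tip z 0.22754325990950813 yaw -101.2193778164758 F [ 0.1  0.9 -0.2] Fcase 0.8793592396414928 0.11264215857613048 [ -6.5  10.6 -13.6  -0.  -65.9  -4.7]
```

View pics/scene9w.png

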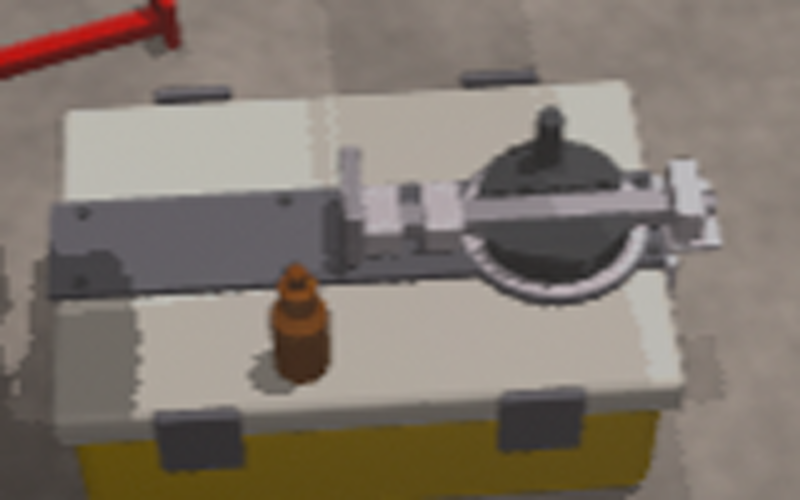

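View pics/top9z.png

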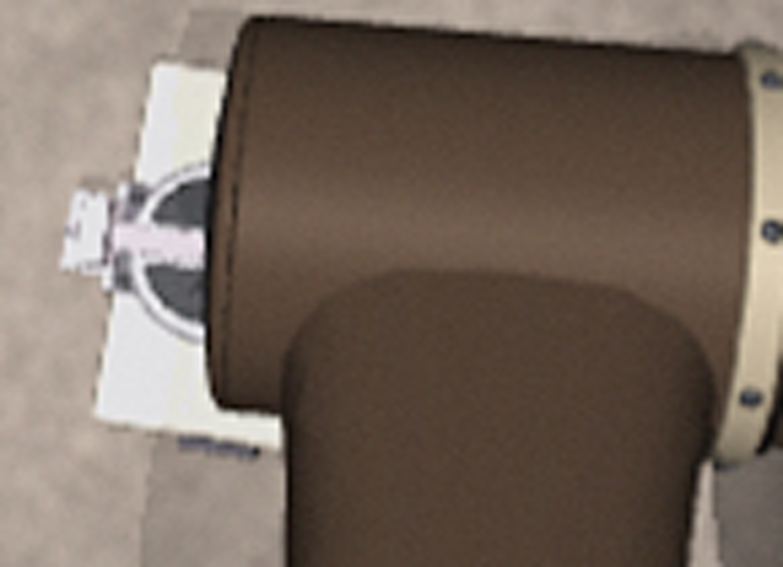

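```bash
python3 - <<'E'
from h import *
S=lambda p:((p[0]-2)/5+210,(p[1]-2)/5+160)
for p in[(338,150),(360,150)]: print(np.round(incase(onz("scene",*S(p),.132)),4))
for nx in (.154,.146):
  print(nx,[(proj("scene",np.r_[W(nx,y),.109])-[210,160])*5 for y in(-.0025,.0025)])
for x in (-.006,.002): print(x,(proj("scene",np.r_[W(x,.02),.132])-[210,160])*5)
im=cv2.imread("pics/scene9_full.png"); cv2.imwrite("pics/k9.png",cv2.resize(im[180:220,330:370],None,fx=14,fy=14,interpolation=cv2.INTER_CUBIC))
E
```

```text
[-0.006  0.02 ]
[0.0032 0.0194]
0.154 [array([715.60641214, 202.44459799]), array([713.61104108, 193.32830786])]
0.146 [array([697.03796075, 203.50611778]), array([695.10723909, 194.38091411])]
-0.006 [336.10400376 148.04849776]
0.002 [355.12859279 146.98387257]
```

View pics/k9.png

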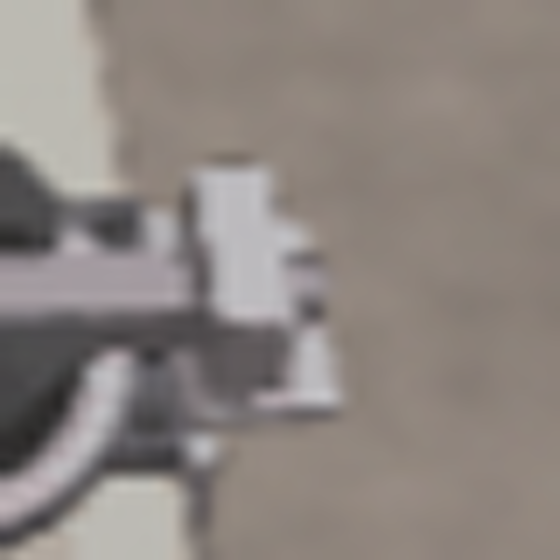

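The plate's rear face measures case x = -6.0 mm, which is fully home, and the nose shows beyond the keeper at (310,265) in the zoom. The robot is clear, so I hand in.

```bash
python3 -c "
from station import job
print(job.close_job())"
```

```text
the job is handed in; nothing more can be done
None
```

The lid is locked: the bolt is fully home through the disc and the keeper, and I handed the job in at about 12.3 s. I turned the disc about 90° with the closed fingertips on its post. I then pushed the bolt in by its tail plate until it stopped against the first strap, with about 16 N on the finger.

Last checks:
- **Slot:** it measured about 0.03 rad off the bolt's line before the push. I did not measure it again afterwards, but the bolt lies straight through it.
- **Bolt:** the plate's rear face measured case x = -6.0 mm, y = 20 mm at its corner, which is the fully home position. Its front edge came out at 3.2 mm where 2 mm was expected. The nose shows beyond the keeper.
- **Other objects:** the dropper bottle stands where it did in the scene view. I did not check the jar and the rack again; the fingers passed well above or away from both.
- **Robot:** the arm is clear and touches nothing. In the final top view it hid most of the case, so the last measurements come from the scene camera.

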